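# Free the chopstick rest jammed in the dish drainer's chute

## Task

The blue chopstick rest has slid down the drain chute of the dish rack and jammed crosswise under the orange cover. Push it back up the chute with a finger through the slot until it is out from under the cover, then lift it out and set it down gently, right way up and flat, in the wooden tray beside the white one already there. Don't drop it, and leave the white rest, bowl, cup and cruet where they are.

Things in the scene. Friction and masses are not known exactly. Their poses are not given: they have to be found in the camera images.
- chopstick_rest: Jammed blue chopstick rest, about 40 g: 18 mm wide (x) by 66 mm long (y); middle 36 mm is a saddle 10 mm high, the ends rise to 14 mm. Origin: centre of the underside; z: out of its top. Starts lying across the chute, its y within 0.2 rad of the chute's y, centre about 65 mm downhill of the cover's upper edge; the walls stop it going further down. Friction holds it wherever it is left in the chute.
- chute: Fixed steel drain chute, sloping 10 degrees. Origin: on the floor's top face, centre line, under the cover's uphill edge, 42 mm above the counter. x: uphill along the floor; y: level, across; z: square off the floor. Floor from x = -150 to 120 mm. Inner width 92 mm for x above -30 mm, tapering evenly to 44 mm at x = -120, then 44 mm. Walls 3 mm thick, 19 mm high. Open above for x = 0 to 120 mm.
- slot (a point): Centre of the slot in the orange cover over the lower chute, level with the cover's top, axes as chute, at its x = -65, z = 22 mm. The cover is two strips from chute x = -130 to 0 mm, 19 to 22 mm off the floor, each reaching from a wall to 21 mm from the centre line. The 42 mm slot between takes shut fingers but is too narrow to lift the crosswise rest through.
- drainer: The fixed dish rack that carries the chute. Origin on the counter straight below the chute's origin; x: level, uphill; z up. Its drip tray begins at x = 118 mm (rim 77 mm high, drip floor 61 mm) and ends at 398 mm, 320 mm wide; side wires up to 130 mm high, plates to 220 mm high from x = 240 mm on. A 10 mm high drip pan lies under the outlet, x = -220 to -130 mm.
- tray: Fixed shallow wooden tray on the counter, 220 mm long (x) by 120 mm (y), walls 5 mm thick and 16 mm high, floor 5 mm thick. Origin: centre of the underside, on the counter; z up.
- spare_rest: White chopstick rest already in the tray, loose, same shape, size and axes as the blue one. Origin: centre of the underside. It lies across the tray (its y roughly along the tray's y), centre within 50 mm of the tray's middle along the tray's x, so there is always room for the blue one on the emptier side.
- rice_bowl: White ceramic rice bowl, 116 mm across, 58 mm high, loose bystander. Origin: centre of the underside.
- green_cup: Green plastic cup, 72 mm across, 90 mm high, loose bystander. Origin: centre of the underside.
- cruet: Glass cruet with a dark twist cap, 68 mm across, 165 mm high, loose bystander. Origin: centre of the underside.
Mind the look-alikes: they are no part of the job. There is more than one size of the chopstick_rest; the one meant has the size given above.

How it is judged:
By the outcome, as a careful person would: the job done as asked, in the order asked, and still so for the second after the job is handed in, with the robot touching nothing.
It also fails if it takes over 59 s, if anything falls off the work surface, if the arm or the gripper's body presses on something with over 40 N, if the wrist force passes 120 N, or if a joint passes its speed limit or range.

## Robot

A 7-joint arm with a two-finger parallel gripper is mounted at the origin on the work surface. World frame = base frame: x ahead of the robot, y to its left, z up, the work surface at z = 0. Lengths are in mm, angles in rad, forces in N, time in s.
With the tool pointing down it reaches from about 400 to 875 mm from the base axis. Payload 4.4 kg.
Tool frame: the origin (TCP) lies on the centre line of the jaws, within the pads' length; the fingertips stand 25 mm ahead of it and the grasp point (between the pads) lies 6 mm ahead of it (ctrl.finger_overhang is the distance from the TCP to the fingertips, in mm); z points along the fingers, y is the line along which they close (so a half turn about z gives the same grasp; the last joint's range is limited). The gripper opens to 85 mm and grips with 20 to 120 N. Pads are 22 mm wide; open, the fingers measure 114 mm over their backs; the gripper's body (76 mm by 85 mm) begins 54 mm behind the grasp point. The pads swing forward as they close: fully open they stand 13 mm farther back than shut.
Start: joints at [-1.179, 0.628, 0.038, 1.517, -0.027, 0.996, -0.02], TCP at [287.264, 583.092, 256.313] pointing down, gripper open.
Joint ranges: [-3.06, 3.06], [-0.37, 2.12], [-1.25, 1.32], [0.18, 2.47], [-1.1, 4.24], [0.23, 1.98], [-2.94, 2.94]. Speed limits (rad/s): [2.57, 2.57, 3.14, 3.14, 3.14, 3.14, 3.14].

## Interface

Orientations are given as [roll, pitch, yaw] about the fixed x, y, z axes, in that order (R = Rz(yaw) Ry(pitch) Rx(roll)).
In Python, from cell import ctrl gives the robot as it stands. The module is installed in compiled form; this text tells all that it offers.
- The arm moves only by the tool play_rows, never from a script. Its argument "targets" is a list of rows, each a list of 5 numbers: the closure, from 0 (fully open) to 1 (shut), then the shift along the tool's x, y, z in cm, then the turn about the tool's z in degrees. In form: [[gripper, dx, dy, dz, spin], ...]. A call has 1 to 10 rows; each row is the pose to reach, as a shift and turn from the pose commanded when the call began, along the tool's axes at that moment; what a row does not reach only later rows make up. A row lasts 1/10 s, in which the tool goes at most 50 mm and 8.59 degrees, less where a joint would pass 70% of its speed; a pose out of reach is approached as far as the arm can. A call with a gripper value outside its range is refused whole. The fingers move at their own pace and stop on an object; the grip force is fixed at half the most. Time passes only in rows, so rows that repeat a pose let the fingers close. It gives the time, the measured TCP pose, the force, the opening and the grip force at its end, in the units of the state.
- ctrl.read_state(): the state, without advancing time (a new reading comes with each control period).
- ctrl.get_image(name): name is "scene" or "top"; returns (picture, depth): 480x640x3 uint8, red, green, blue; 480x640 float32, mm along the optical axis (not along the pixel's ray), 0 where there is no reading.
- ctrl.calibration(name): a dict with "vfov" (degrees; the focal length in pixels is half the picture's height over the tangent of half this angle, whatever the lens; pixels are square), "cx", "cy" (the principal point, pixels), "extrinsics" (4x4, takes a point from camera to world coordinates). Camera axes: x right, y down, z forward; pixel columns grow to the right and rows downward; lengths in mm; the calibration is good to about 2 mm. A picture is of the moment at which its call begins. calibration takes no time and is no camera call.
- ctrl.finish_job(): hands the job in; it is judged then, once.
Trained networks look in the newest picture that a camera, given by its name, has taken for a name from the list of things; names that differ only in an ending like _2 or _b are one class to them, and where a whole thing is asked for, a point or a joint stands for the part that bears it (a point fixed in the world has none). Each returns a list of dicts, best first, with "confidence" (0 to 1); they miss things now and then, are a little off and sometimes report something else, mostly with a low value. They report only what shows in the picture. A call takes as long as a camera call. They do not tell look-alikes from the thing itself.
- ctrl.search_frame(camera, name): "bbox" ([left, top, right, bottom] in pixels, round what is visible of it).
- ctrl.trace(camera, name): "pixels" (480x640 bool, what is visible of it) and "bbox" ([left, top, right, bottom] in pixels, round what is visible of it).
The state is a dict: "clock": time; "qpos": joint angles; "qd": joint speeds; "tau": joint torques, N m; "eef_pos": TCP position; "tool_rot": TCP orientation; "force": force on the tool from outside, world axes, zero at the start; "torque": the same for the moment, N m; "width": finger opening in mm; "gripper_force": force on a finger pad.
Only numpy, scipy, OpenCV 4.12 (cv2) and the standard library are available. Lean on these libraries where they do the work, as an engineer would, in place of code of your own. Each camera call takes 0.05 s, during which the arm holds its last target. There are 200 camera calls.

## Working session

There is one attempt and no reset: what is moved stays moved. The work goes in short steps, Python scripts to look and compute and a tool call to move; the robot and the scene stay as the last step left them, time stands still between calls to the robot, and variables do not carry over. Pictures are saved under pics/ and viewed, at most 10 in all, crops included, and the job is handed in when it is done.

Besides the shell and the picture viewer there is one more tool, called after "Request:" as name([rows], argument=value, ...), one row to a line, values as JSON. play_rows: Moves the arm, as the interface text tells. Its arguments: {"type":"object","properties":{"targets":{"type":"array"}},"required":["targets"]}

```bash
mkdir -p pics
cat > h.py <<'E'
import numpy as np, cv2
from cell import ctrl
def snap(c,fn=None):
    im,d=ctrl.get_image(c)
    if fn: cv2.imwrite('pics/'+fn,cv2.cvtColor(im,cv2.COLOR_RGB2BGR))
    return im,d
def cloud(c,d):
    k=ctrl.calibration(c); f=240/np.tan(np.radians(k['vfov'])/2)
    v,u=np.mgrid[:480,:640]
    p=np.stack([(u-k['cx'])/f*d,(v-k['cy'])/f*d,d],-1)
    E=np.array(k['extrinsics']); return p@E[:3,:3].T+E[:3,3]
E
python3 - <<'E'
from h import *
np.set_printoptions(precision=1,suppress=True)
ims={}
for c in ['scene','top']:
    im,d=snap(c,c+'0.png'); P=cloud(c,d)
    print(c,np.array(ctrl.calibration(c)['extrinsics'])[:3,3])
    for n in ['chopstick_rest','chute','slot','tray','spare_rest','rice_bowl','green_cup','cruet','drainer']:
        for r in ctrl.trace(c,n)[:3]:
            m=r['pixels']&(d>0); q=P[m]
            if len(q): print(n,round(r['confidence'],2),np.round(r['bbox']),np.median(q,0),np.percentile(q,2,0),np.percentile(q,98,0))
print(ctrl.read_state())
E
```

```text
scene [884.2 335.9 680.6]
chopstick_rest 0.84 [332. 373. 369. 394.] [684.2 100.6  11. ] [667.3  79.9   0.5] [700.9 120.5  13.4]
chopstick_rest 0.82 [400. 277. 419. 305.] [542.6  42.9  41.5] [523.5  28.5  30. ] [562.9  57.1  47. ]
chopstick_rest 0.66 [389. 205. 445. 234.] [423.9 -72.   18.4] [ 392.6 -110.     3.8] [454.7 -36.7  21.6]
chute 0.93 [340. 248. 549. 388.] [529.8 112.7  52. ] [461.2 -27.2  18.9] [604.6 219.5  75.5]
slot 0.61 [338. 250. 549. 391.] [529.8 112.9  52. ] [461.3 -27.   18.9] [604.8 219.9  75.3]
tray 0.83 [247. 129. 382. 229.] [ 514.2 -256.6    6.2] [ 391.4 -330.1    0.8] [ 614.2 -181.7   18. ]
spare_rest 0.61 [309. 155. 343. 179.] [ 482.7 -256.5   16.1] [ 464.7 -288.3    7.5] [ 499.1 -228.2   20.9]
rice_bowl 0.7 [204. 275. 294. 358.] [748.7 -55.4  28.7] [700.7 -91.9   3.7] [804.2  14.7  59.7]
green_cup 0.96 [172. 148. 222. 208.] [ 692.7 -329.1   72.7] [ 666.9 -351.6    8.8] [ 731.6 -284.1   91.9]
cruet 0.9 [184. 186. 238. 280.] [ 746.1 -163.6   86.8] [ 713.7 -188.8    6.9] [ 772.9 -148.4  166.2]
drainer 0.92 [302. 234. 640. 480.] [517.7 239.3  61.2] [342.4 -82.3  
[... 940 characters left out ...]
-287.3   92.3]
cruet 0.9 [350. 137. 390. 195.] [ 724.9 -178.4   94.1] [ 705.1 -211.7   12.9] [ 756.3 -151.5  167. ]
drainer 0.96 [  0. 220. 331. 458.] [498.  278.7  61.8] [306.5 -79.5   3.4] [623.8 411.9 120.1]
drainer 0.38 [363. 238. 466. 377.] [ 504.3 -260.3    6.1] [ 393.9 -329.3    2.1] [ 607.1 -190.2   18.4]
{'clock': 1.0, 'qpos': array([-1.2,  0.6,  0. ,  1.5, -0. ,  1. , -0. ]), 'qd': array([-0.,  0.,  0.,  0., -0., -0.,  0.]), 'tau': array([  0. , -56.3,   1.2, -19.4,   0. ,   0. ,  -0. ]), 'eef_pos': array([287.3, 583.1, 256.3]), 'tool_rot': array([-3.1, -0. ,  2.7]), 'force': array([0.5, 0.2, 0.3]), 'torque': array([-0., -0., -0.]), 'gripper_force': 0.0, 'width': 85.48489528819397}
```

View pics/scene0.png

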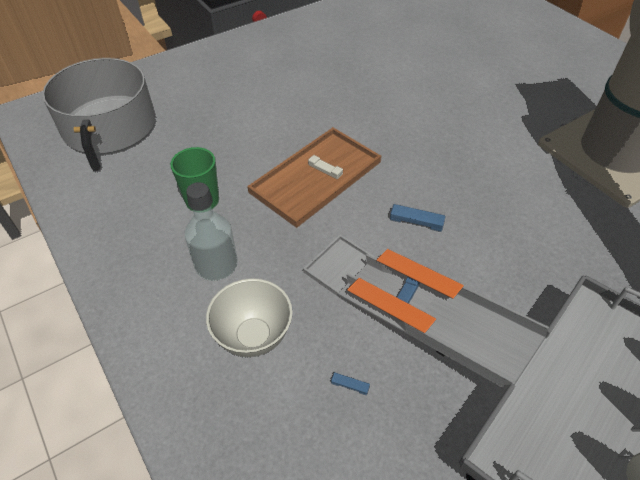

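View pics/top0.png

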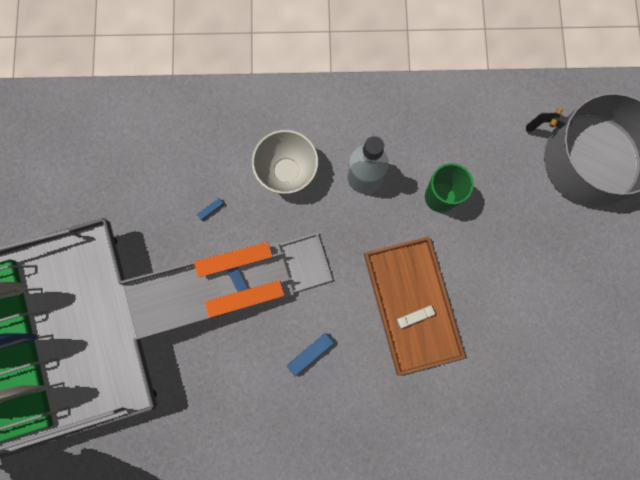

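The blue rest shows through the slot at scene (408,290) and top (238,281). Larger and smaller blue look-alikes lie on the counter at top (310,355) and (211,209). The chute runs uphill toward +y, and the white rest is at top (416,317) in the tray. Next I'll fit the poses.

```bash
cat >> h.py <<'E'
def colour(im,kind):
    h=cv2.cvtColor(im,cv2.COLOR_RGB2HSV); H,S,V=[h[...,i].astype(int) for i in range(3)]
    return {'orange':(H<14)&(S>180)&(V>120),'blue':(H>98)&(H<118)&(S>100)&(V>40),'white':(S<50)&(V>175)}[kind]
def rect(q):
    r=cv2.minAreaRect(q[:,:2].astype(np.float32)); return np.round(np.r_[r[0],r[1],r[2]],1),np.round(cv2.boxPoints(r),1).tolist()
E
python3 - <<'E'
from h import *
np.set_printoptions(precision=2,suppress=True)
for c in ['scene','top']:
    im,d=snap(c); P=cloud(c,d)
    print(c)
    m=colour(im,'orange')&(d>0)&(P[...,1]<200)
    n,l,s,_=cv2.connectedComponentsWithStats(m.astype(np.uint8))
    for i in range(1,n):
        if s[i,4]>150:
            q=P[l==i]; print('orange',s[i,4],*rect(q))
            A=np.c_[q[:,:2],np.ones(len(q))]; print('  plane',np.linalg.lstsq(A,q[:,2],rcond=None)[0],q.mean(0))
    m=colour(im,'blue')&(d>0)
    n,l,s,_=cv2.connectedComponentsWithStats(m.astype(np.uint8))
    for i in range(1,n):
        q=P[l==i]
        if s[i,4]>40 and 0<q[:,1].mean()<90 and q[:,0].mean()<620: print('blue',s[i,4],*rect(q),q.mean(0),np.percentile(q[:,2],[5,95]))
    for nme in ['tray','spare_rest']:
        r=ctrl.trace(c,nme)
        if r:
            mm=r[0]['pixels']&(d>0)
            mm=cv2.erode(mm.astype(np.uint8),np.ones((2,2)))>0 if nme=='tray' else mm
            q=P[mm]; print(nme,*rect(q), np.percentile(q[:,2],[5,50,95]))
    R=ctrl.read_state(); print(R['clock'],R['eef_pos'],R['tool_rot'])
E
```

```text
scene
orange 736 [513.1  46.4  28.   96.5  17.2] [[485.5, 88.30000305175781], [514.0999755859375, -3.9000000953674316], [540.7999877929688, 4.400000095367432], [512.2000122070312, 96.5999984741211]]
  plane [-0.04  0.17 68.83] [510.26  55.11  57.31]
orange 680 [578.8  72.4  28.4  82.   17.6] [[552.7999877929688, 107.19999694824219], [577.7000122070312, 29.0], [604.7999877929688, 37.599998474121094], [579.9000244140625, 115.80000305175781]]
  plane [-0.04  0.17 68.16] [575.83  79.66  58.34]
blue 238 [543.7  42.7  36.4  17.2  26.6] [[523.5, 42.29999923706055], [531.2999877929688, 26.899999618530273], [563.9000244140625, 43.20000076293945], [556.0999755859375, 58.599998474121094]] [542.8   42.81  42.2 ] [39.85 45.63]
tray [ 502.5 -256.8  221.8  121.6   13.3] [[380.6000061035156, -223.10000610351562], [408.5, -341.5], [624.4000244140625, -290.5], [596.5, -172.1999969482422]] [ 3.58  6.22 16.79]
spare_rest [ 475.5 -261.2   33.1   65.4   21.2] [[448.29998779296875, -236.6999969482422], [471.8999938964844, -297.6000061035156], [502.79998779296875, -285.6000061035156], [479.1000061035156, -2
[... 537 characters left out ...]
.81  31.66  53.33]
blue 203 [548.6  44.5  37.4  16.1  25.7] [[528.2999877929688, 43.599998474121094], [535.2000122070312, 29.100000381469727], [569.0, 45.29999923706055], [562.0, 59.79999923706055]] [549.37  44.41  41.84] [38.42 45.33]
tray [ 498.6 -260.   220.6  120.4   13.1] [[377.5, -226.39999389648438], [404.79998779296875, -343.70001220703125], [619.7000122070312, -293.6000061035156], [592.4000244140625, -176.3000030517578]] [ 3.02  6.12 17.04]
spare_rest [ 478.8 -261.6   18.8   65.    20.6] [[458.5, -234.5], [481.3999938964844, -295.29998779296875], [499.0, -288.70001220703125], [476.1000061035156, -227.89999389648438]] [12.94 17.12 21.43]
1.3 [287.26 583.09 256.31] [-3.14 -0.    2.68]
```

```bash
cat >> h.py <<'E'
O=np.array([530.7,105.6,42.]); up=np.array([-.2756,.9613,0]); lat=np.array([-.9613,-.2756,0])
def H(h,l,z): p=O+h*up+l*lat; p[2]=z; return p   # h horizontal uphill, l lateral, world z of TCP
def need(target,ang):  # ang: world angle (deg) of tool y
    s=ctrl.read_state(); r,p,y=s['tool_rot']
    from scipy.spatial.transform import Rotation as Ro
    R=Ro.from_euler('xyz',[r,p,y]).as_matrix()
    d=R.T@(np.asarray(target)-s['eef_pos'])/10
    cur=np.degrees(np.arctan2(R[1,1],R[0,1])); 
    print('shift cm',d.round(2),'spin',round(cur-ang,2),'cur y ang',round(cur,1),'q7',s['qpos'][6].round(2),s['clock'])
E
python3 -c "
from h import *
print(ctrl.finger_overhang); need(H(-97,0,258),-74)"
```

```text
25.0
shift cm [-49.46 -39.26  -0.17] spin 137.77 cur y ang 63.8 q7 -0.02 1.3
```

Request:
play_rows([
  [1, -49.5, -39.3, -0.5, 137.8],
  [1, -49.5, -39.3, -0.5, 137.8],
  [1, -49.5, -39.3, -0.5, 137.8],
  [1, -49.5, -39.3, -0.5, 137.8],
  [1, -49.5, -39.3, -0.5, 137.8],
  [1, -49.5, -39.3, -0.5, 137.8],
  [1, -49.5, -39.3, -0.5, 137.8],
  [1, -49.5, -39.3, -0.5, 137.8],
  [1, -49.5, -39.3, -0.5, 137.8],
  [1, -49.5, -39.3, -0.5, 137.8],
])

```text
clock: 2.3
eef_pos: [501.8, 129.5, 260.7]
tool_rot: [3.141, -0.001, 1.178]
force: [1.0, 0.3, -0.3]
width: -0.2
gripper_force: 0.0
```

```bash
python3 -c "
from h import *
print(ctrl.read_state()['eef_pos']);need(H(-97,0,130),-74)"
```

```text
[501.8032012  129.497599   260.66989142]
shift cm [-8.71  9.62 13.06] spin 51.5 cur y ang -22.5 q7 -0.41 2.3
```

Request:
play_rows([
  [1, -8.7, 9.6, 6, 51.5],
  [1, -8.7, 9.6, 6, 51.5],
  [1, -8.7, 9.6, 13, 51.5],
  [1, -8.7, 9.6, 13, 51.5],
  [1, -8.7, 9.6, 13, 51.5],
  [1, -8.7, 9.6, 13, 51.5],
  [1, -8.7, 9.6, 13, 51.5],
  [1, -8.7, 9.6, 13, 51.5],
  [1, -8.7, 9.6, 13, 51.5],
  [1, -8.7, 9.6, 13, 51.5],
])

```text
clock: 3.3
eef_pos: [557.4, 14.6, 130.7]
tool_rot: [-3.141, -0.001, 0.287]
force: [0.6, -0.0, 0.1]
width: 0.1
gripper_force: 0.0
```

```bash
python3 -c "
from h import *
print(ctrl.read_state()['eef_pos']);need(H(-97,0,57),-74)
snap('scene','s1.png')"
```

```text
[557.37606137  14.60591059 130.70327995]
shift cm [-0.07  0.22  7.37] spin 0.43 cur y ang -73.6 q7 -0.75 3.3
```

View pics/s1.png

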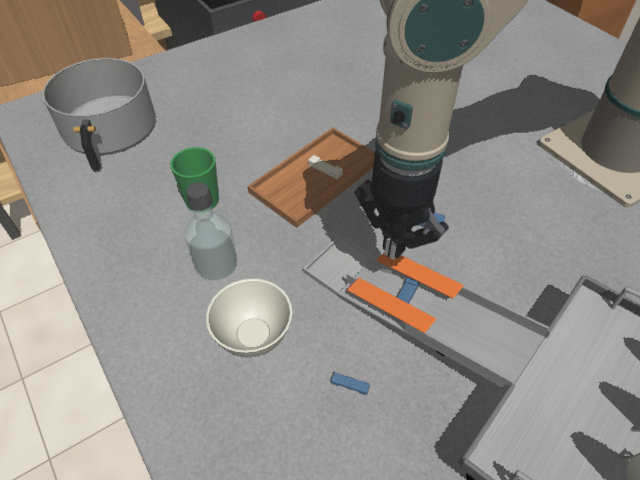

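The shut fingers, at scene (395,252), hang above the lower slot just downhill of the rest at (408,290). Now lowering through the slot.

Request:
play_rows([
  [1, 0, 0.2, 2, 0],
  [1, 0, 0.2, 4, 0],
  [1, 0, 0.2, 5.5, 0],
  [1, 0, 0.2, 6.4, 0],
  [1, 0, 0.2, 7, 0],
  [1, 0, 0.2, 7.4, 0],
  [1, 0, 0.2, 7.4, 0],
  [1, 0, 0.2, 7.4, 0],
])

```text
clock: 4.15
eef_pos: [558.1, 12.4, 56.7]
tool_rot: [3.141, -0.001, 0.285]
force: [-0.1, 0.3, -0.7]
width: -0.0
gripper_force: 0.0
```

```bash
python3 -c "
from h import *
s=ctrl.read_state();print(s['eef_pos'],s['force']);need(H(-97+30,0,57+30*.1763),-74)
im,d=snap('scene'); snap('top','t1.png');cv2.imwrite('pics/s2.png',cv2.resize(im[190:350,300:500,::-1],None,fx=4,fy=3.7,interpolation=2)[:592])"
```

```text
[558.05486846  12.38289888  56.65637231] [-0.05816621  0.33792323 -0.67834436]
shift cm [-0.04 -3.01 -0.56] spin 0.33 cur y ang -73.7 q7 -0.67 4.15
```

View pics/s2.png

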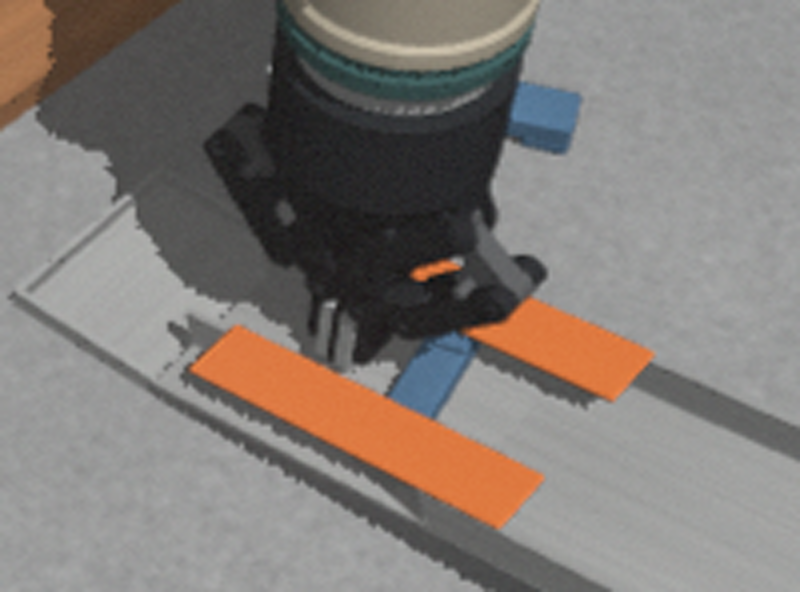

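The fingers are in the slot behind the rest, near (340,340) in the crop, with the rest at (435,380). Push along the slope.

Request:
play_rows([
  [1, 0, -0.5, -0.09, 0],
  [1, 0, -1, -0.18, 0],
  [1, 0, -1.5, -0.26, 0],
  [1, 0, -2, -0.35, 0],
  [1, 0, -2.5, -0.44, 0],
  [1, 0, -3, -0.53, 0],
  [1, 0, -3.5, -0.62, 0],
  [1, 0, -4, -0.7, 0],
  [1, 0, -4.5, -0.79, 0],
  [1, 0, -5, -0.88, 0],
])

```text
clock: 5.25
eef_pos: [543.5, 60.8, 65.1]
tool_rot: [-3.142, 0.0, 0.285]
force: [0.3, -0.9, -0.1]
width: 0.1
gripper_force: 0.2
```

```bash
python3 -c "
from h import *
s=ctrl.read_state();print(s['eef_pos'],s['force']);need(H(26,0,57+123*.1763),-74)
im,d=snap('scene');cv2.imwrite('pics/s3.png',cv2.resize(im[190:350,300:500,::-1],None,fx=4,fy=3.7,interpolation=2)[:592])"
```

```text
[543.52238924  60.80953664  65.10243394] [ 0.27066266 -0.8965635  -0.1048584 ]
shift cm [ 0.04 -7.26 -1.36] spin 0.32 cur y ang -73.7 q7 -0.74 5.25
```

View pics/s3.png

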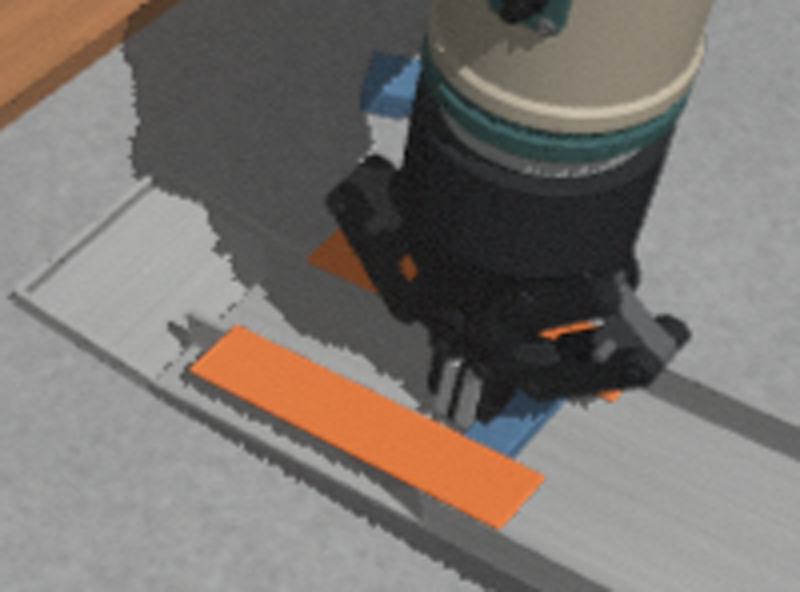

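The rest moves with the fingers: it is now at crop (510,430), close to the cover's upper edge, and the force is small. Keep pushing.

Request:
play_rows([
  [1, 0, -0.8, -0.14, 0],
  [1, 0, -1.6, -0.28, 0],
  [1, 0, -2.4, -0.42, 0],
  [1, 0, -3.2, -0.56, 0],
  [1, 0, -4, -0.7, 0],
  [1, 0, -4.8, -0.85, 0],
  [1, 0, -5.6, -0.99, 0],
  [1, 0, -6.3, -1.11, 0],
  [1, 0, -6.9, -1.22, 0],
  [1, 0, -7.3, -1.29, 0],
])

```text
clock: 6.3
eef_pos: [523.0, 131.1, 78.1]
tool_rot: [-3.142, -0.0, 0.285]
force: [0.3, -0.2, 0.0]
width: 0.1
gripper_force: 0.3
```

Request:
play_rows([
  [1, 0, 0, 0, 0],
  [1, 0, 1, 0.1, 0],
  [1, 0, 2, -1, 0],
  [1, 0, 2, -5, 0],
  [1, 0, 7, -10, 0],
  [1, 0, 12, -15, 0],
  [1, 0, 17, -17, 0],
  [1, 0, 20, -17, 0],
])

```text
clock: 7.1
eef_pos: [574.7, -45.3, 244.5]
tool_rot: [3.14, -0.003, 0.285]
force: [1.3, 0.4, -0.2]
width: 0.1
gripper_force: 0.0
```

```bash
cat > loc.py <<'E'
from h import *
np.set_printoptions(precision=1,suppress=True)
s=ctrl.read_state(); print(s['eef_pos'],s['force'])
for c in ['scene','top']:
    im,d=snap(c,c+'_loc.png'); P=cloud(c,d); m=colour(im,'blue')&(d>0)
    n,l,st,_=cv2.connectedComponentsWithStats(m.astype(np.uint8))
    for i in range(1,n):
        q=P[l==i]; q0=q-O
        if st[i,4]>40: 
            t=q[q[:,2]>np.median(q[:,2])-6]
            print(c,st[i,4],rect(t)[0],q.mean(0),'z',np.percentile(q[:,2],[3,97]),'h,l',(t.mean(0)-O)@up,(t.mean(0)-O)@lat)
E
python3 loc.py
```

```text
[574.7 -45.3 244.5] [ 1.3  0.4 -0.2]
scene 588 [422.  -75.5  25.4  85.5  37. ] [422.1 -72.4  18.7] z [12.3 21.4] h,l -142.25526998520047 153.3462634485529
scene 624 [521.7 148.6  66.6  18.   16.4] [523.5 149.4  61.9] z [57.2 66.2] h,l 44.17299184630099 -4.829687826429775
scene 330 [684.2 100.   14.1  48.1  37.8] [683.9 100.5  11.4] z [ 9.2 13.6] h,l -47.142558456568814 -145.89790675766787
top 651 [420.  -76.8  22.1  86.4  38.7] [419.9 -76.7  19.4] z [16.2 22.5] h,l -144.66383074791727 156.7598251322226
```

```bash
python3 -c "
from h import *
need([520.5,147.3,120],-73.6)"
```

```text
shift cm [ -0.   -20.99  12.39] spin -0.8 cur y ang -74.4 q7 -0.77 7.2
```

Request:
play_rows([
  [0.5, 0, -5, 0, 0],
  [0.5, 0, -10, 0, 0],
  [0.5, 0, -15, 2, -0.5],
  [0.5, 0, -19, 5, -0.8],
  [0.5, 0, -21, 9, -0.8],
  [0.5, 0, -21, 11.5, -0.8],
  [0.5, 0, -21, 12.4, -0.8],
  [0.5, 0, -21, 12.4, -0.8],
  [0.5, 0, -21, 12.4, -0.8],
])

```text
clock: 8.1
eef_pos: [516.2, 157.2, 118.6]
tool_rot: [3.141, -0.002, 0.296]
force: [0.3, 0.6, 0.1]
width: 42.5
gripper_force: 0.0
```

```bash
python3 -c "
from h import *
print(ctrl.read_state()['width']);need([520.5,147.3,79.5],-73.6)
im,d=snap('scene');cv2.imwrite('pics/s4.png',cv2.resize(im[210:370,350:550,::-1],None,fx=4,fy=3.7,interpolation=2)[:592])"
```

```text
42.506552390236024
shift cm [0.11 1.07 3.91] spin 0.57 cur y ang -73.0 q7 -0.96 8.1
```

View pics/s4.png

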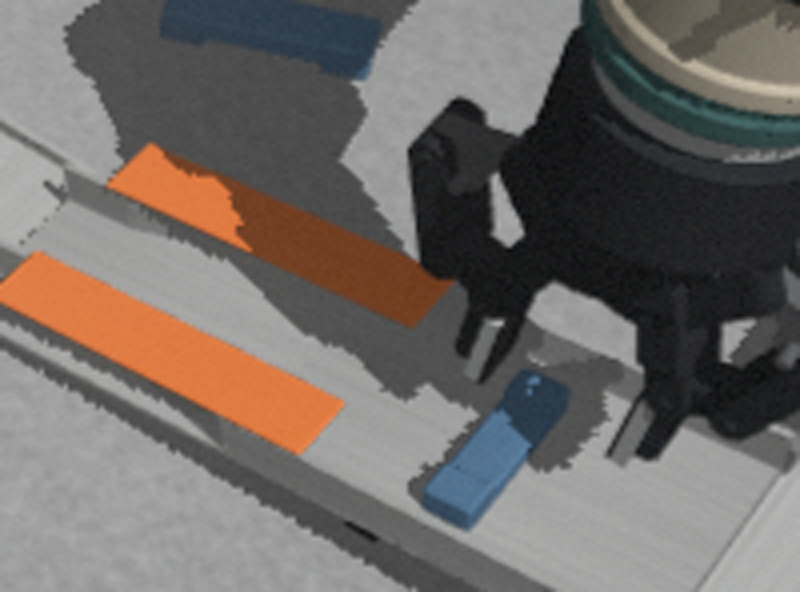

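The rest is clear of the cover, square across the open chute and right way up, with the open fingers straddling it at crop (480,360) and (630,440). Shift 10 mm downhill, then lower.

Request:
play_rows([
  [0.5, 0.1, 0.5, 0, 0.5],
  [0.5, 0.1, 1.1, 1, 0.5],
  [0.5, 0.1, 1.1, 2, 0.5],
  [0.5, 0.1, 1.1, 3, 0.5],
  [0.5, 0.1, 1.1, 3.6, 0.5],
  [0.5, 0.1, 1.1, 4, 0.5],
  [0.5, 0.1, 1.1, 4, 0.5],
  [0.5, 0.1, 1.1, 4, 0.5],
])

```text
clock: 8.95
eef_pos: [518.4, 148.6, 77.7]
tool_rot: [-3.14, 0.001, 0.29]
force: [-3.8, -0.6, 8.0]
width: 42.3
gripper_force: 4.3
```

Request:
play_rows([
  [0.6, 0, 0, 0, 0],
  [0.7, 0, 0, 0, 0],
  [0.8, 0, 0, 0, 0],
  [0.9, 0, 0, 0, 0],
  [1, 0, 0, 0, 0],
  [1, 0, 0, 0, 0],
  [1, 0, 0, 0, 0],
])

```text
clock: 9.65
eef_pos: [519.4, 150.0, 78.3]
tool_rot: [-3.139, -0.002, 0.291]
force: [-2.1, 1.4, 11.8]
width: 16.6
gripper_force: 58.2
```

Request:
play_rows([
  [1, 0, 0, -0.3, 0],
  [1, 0, 0, -0.8, 0],
  [1, 0, 0, -1.5, 0],
  [1, 0, 0, -2.5, 0],
  [1, 0, 0, -4, 0],
  [1, 0, 0, -6, 0],
  [1, 0, 0, -8, 0],
  [1, 0, 0, -10, 0],
  [1, 0, 0, -10, 0],
  [1, 0, 0, -10, 0],
])

```text
clock: 10.65
eef_pos: [519.0, 148.8, 177.7]
tool_rot: [-3.141, -0.001, 0.29]
force: [-0.4, 0.2, -1.1]
width: 15.9
gripper_force: 57.7
```

```bash
python3 loc.py; python3 -c "
from h import *
im,d=snap('scene');cv2.imwrite('pics/s5.png',cv2.resize(im[170:330,350:550,::-1],None,fx=4,fy=3.7,interpolation=2)[:592])"
```

```text
[519.  148.8 177.7] [-0.4  0.2 -1.1]
scene 208 [410.9 -60.5  23.9  48.2  38. ] [407.5 -50.1  17.2] z [ 7.2 21.1] h,l -116.60799572784745 161.97565558489524
scene 609 [521.3 149.9  65.4  18.4  16.4] [527.8 151.4 161.5] z [156.5 165.6] h,l 44.830696935678766 -9.51424378125466
scene 329 [684.   99.7  13.7  48.3  35.3] [683.7 100.7  11.3] z [ 8.9 13.4] h,l -46.91775211857763 -145.75135244747244
top 180 [682.1  98.1  13.5  47.9  38.7] [681.7  97.8  11.4] z [ 8.1 14.5] h,l -49.09061997825484 -143.05618336112087
top 168 [500.1 138.8  23.9  22.5  20.1] [498.6 141.6 163.1] z [157.4 166.5] h,l 43.45246432258075 20.938636489423562
top 629 [419.6 -76.2  22.   85.6  38.8] [419.3 -75.9  19.5] z [16.3 22.9] h,l -143.85913508572813 157.06716506658952
```

View pics/s5.png

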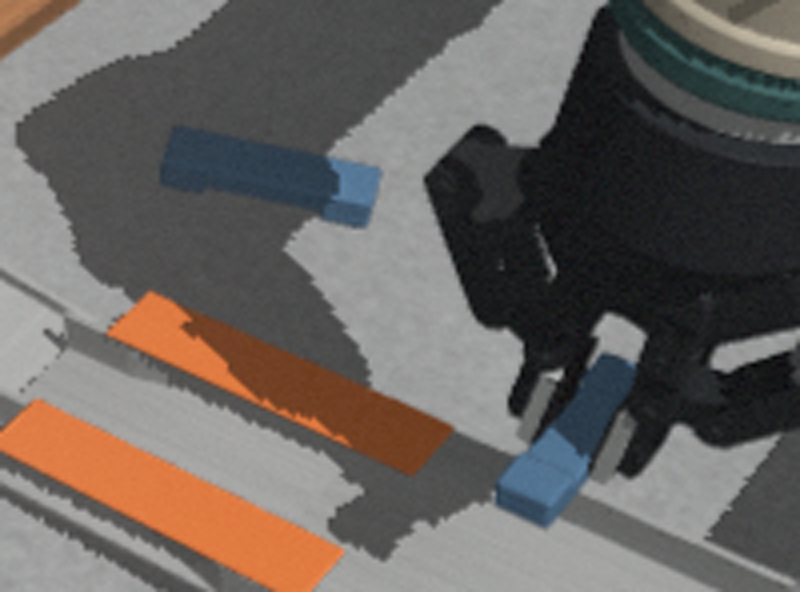

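The rest is held in the jaws at crop (570,450), level along its length. Next: how much tilt remains across its width, and the tray target.

```bash
python3 -c "
from h import *
np.set_printoptions(precision=2,suppress=True)
im,d=snap('scene');P=cloud('scene',d);m=colour(im,'blue')&(d>0)&(P[...,2]>120)
h=(P-O)@up; l=(P-O)@lat; z=P[...,2]
for a in range(-44,36,6):
    for_=m&(l>=a)&(l<a+6)
    if for_.sum()<15: continue
    hh,zz=h[for_],z[for_]; print(a,for_.sum(),[(b,round(float(np.median(zz[(hh>=b)&(hh<b+3)])),1)) for b in range(30,60,3) if ((hh>=b)&(hh<b+3)).sum()>3])
need([543,-248.5,178],17)
"
```

```text
-38 97 [(36, 159.4), (39, 157.9), (42, 159.5), (45, 159.8), (48, 159.8), (51, 159.7)]
-32 75 [(36, 161.6), (39, 162.0), (42, 162.7), (45, 163.5), (48, 163.6), (51, 163.3), (54, 159.6)]
-26 67 [(36, 161.4), (39, 162.2), (42, 162.6), (45, 163.3), (48, 163.7), (51, 163.1)]
-20 40 [(39, 158.3), (42, 159.5), (45, 159.6), (48, 159.6), (51, 160.6)]
-14 58 [(36, 158.4), (39, 158.7), (42, 158.8), (45, 159.3), (48, 159.5), (51, 159.5)]
-8 54 [(36, 157.9), (39, 158.1), (42, 158.5), (45, 159.4), (48, 159.9), (51, 160.5)]
-2 42 [(36, 158.4), (39, 157.8), (42, 157.8), (45, 159.4), (48, 159.9)]
4 42 [(36, 157.4), (39, 158.4), (42, 158.4), (45, 158.9), (48, 159.3)]
10 35 [(36, 157.6), (39, 158.3), (42, 158.4), (45, 159.2), (48, 160.7)]
16 61 [(36, 161.0), (39, 161.8), (42, 161.5), (45, 162.0), (48, 163.0)]
22 40 [(36, 162.0), (39, 162.2), (42, 163.2), (45, 162.9)]
shift cm [-9.   38.74 -0.14] spin -90.38 cur y ang -73.4 q7 -1.02 10.85
```

Request:
play_rows([
  [1, -0.7, 3, 0, -8],
  [1, -1.6, 7, 0, -16],
  [1, -2.5, 11, 0, -24],
  [1, -3.4, 15, 0, -32],
  [1, -4.4, 19, 0, -40],
  [1, -5.3, 23, 0, -48],
  [1, -6.2, 27, 0, -56],
  [1, -7.1, 31, 0, -64],
  [1, -8, 35, 0, -72],
  [1, -8.5, 37, 0, -80],
])

```text
clock: 11.85
eef_pos: [542.4, -235.4, 176.7]
tool_rot: [-3.141, 0.002, 1.687]
force: [-0.4, -0.0, 0.6]
width: 16.2
gripper_force: 57.7
```

Request:
play_rows([
  [1, 0, 0, 0, 0],
  [1, 0, 0, 0, 0],
  [1, 0, 0, 0, 0],
])

```text
clock: 12.15
eef_pos: [543.4, -228.3, 176.7]
tool_rot: [-3.141, -0.002, 1.687]
force: [-0.5, 0.4, -0.5]
width: 16.0
gripper_force: 57.7
```

```bash
python3 -c "
from h import *
s=ctrl.read_state();print(s['eef_pos'],s['width'],s['gripper_force']);need([544.3,-248.2,60],15)"
```

```text
[ 543.36817234 -228.33426727  176.66145734] 16.03650427455022 57.72942933719605
shift cm [-2.01 -0.13 11.66] spin -8.35 cur y ang 6.6 q7 0.65 12.15
```

Request:
play_rows([
  [1, -1, -0.1, 1, -4],
  [1, -2, -0.1, 3, -8.4],
  [1, -2, -0.1, 5, -8.4],
  [1, -2, -0.1, 7, -8.4],
  [1, -2, -0.1, 9, -8.4],
  [1, -2, -0.1, 10.7, -8.4],
  [1, -2, -0.1, 11.7, -8.4],
  [1, -2, -0.1, 11.7, -8.4],
  [1, -2, -0.1, 11.7, -8.4],
  [1, -2, -0.1, 11.7, -8.4],
])

```text
clock: 13.15
eef_pos: [545.5, -250.2, 61.2]
tool_rot: [3.14, 0.001, 1.833]
force: [-0.4, 0.9, -1.2]
width: 15.6
gripper_force: 57.7
```

```bash
python3 loc.py; python3 -c "
from h import *
need([544.3,-248.2,38],15)
im,d=snap('scene');cv2.imwrite('pics/s6.png',cv2.resize(im[90:250,220:420,::-1],None,fx=4,fy=3.7,interpolation=2)[:592])"
```

```text
[ 545.5 -250.2   61.2] [-0.4  0.9 -1.2]
scene 76 [ 542.4 -232.6   14.5   35.1    9.8] [ 541.2 -230.6   45.8] z [41.6 49.3] h,l -326.0648971626022 82.5063139094226
scene 587 [422.4 -75.1  25.8  85.3  38. ] [422.  -72.   18.7] z [12.5 21.4] h,l -141.6926936400563 153.40688719947156
scene 337 [684.2 100.3  13.5  48.3  37.1] [683.7 100.8  11.3] z [ 8.9 13.7] h,l -46.827519998260755 -145.79057069456096
top 182 [681.8  97.9  13.7  48.3  36.4] [681.7  98.   11.3] z [ 8.4 14.6] h,l -48.915698715396275 -143.0650135427489
top 113 [ 537.9 -226.8   16.    25.3   12. ] [ 537.9 -227.7   48.7] z [41.4 51.4] h,l -322.15795733660997 85.01131378425411
top 223 [459.1 365.4   7.2  55.4   4.5] [457.8 364.1 141.4] z [ 97.3 190.1] h,l 259.499908192125 -0.35476316093281923
top 655 [419.9 -76.7  22.   86.5  38.6] [419.8 -76.5  19.5] z [16.6 22.5] h,l -144.51648797655253 156.8250180788939
shift cm [ 0.24 -0.05  2.32] spin 0.03 cur y ang 15.0 q7 0.81 13.25
```

View pics/s6.png

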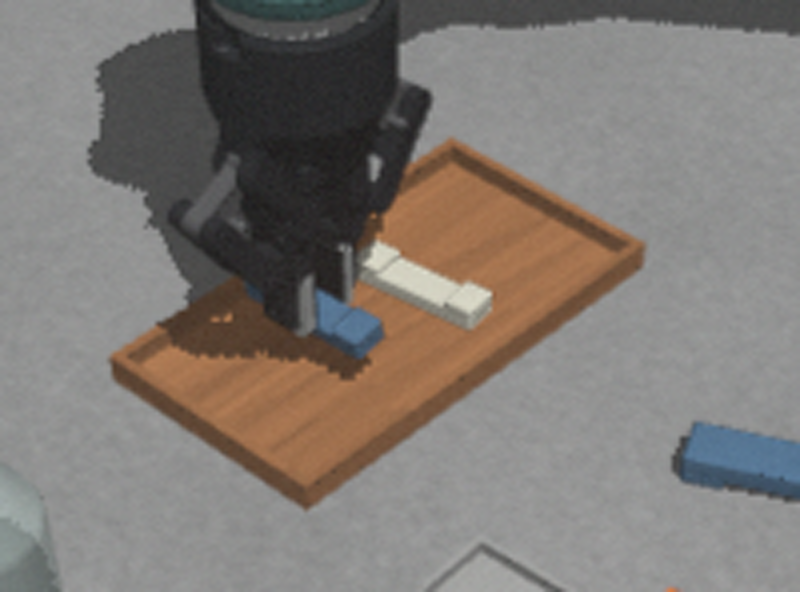

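The blue rest is over the empty end of the tray at crop (340,325), clear of the white one at (430,285). Lower until contact.

Request:
play_rows([
  [1, 0.2, 0, 0.6, 0],
  [1, 0.2, 0, 1.2, 0],
  [1, 0.2, 0, 1.7, 0],
  [1, 0.2, 0, 2.1, 0],
  [1, 0.2, 0, 2.3, 0],
  [1, 0.2, 0, 2.4, 0],
  [1, 0.2, 0, 2.5, 0],
  [1, 0.2, 0, 2.5, 0],
])

```text
clock: 14.1
eef_pos: [544.3, -248.4, 35.2]
tool_rot: [3.142, 0.0, 1.833]
force: [0.3, 1.1, -0.3]
width: 15.8
gripper_force: 57.7
```

Request:
play_rows([
  [1, 0, 0, 0.05, 0],
  [1, 0, 0, 0.1, 0],
  [1, 0, 0, 0.1, 0],
])

```text
clock: 14.4
eef_pos: [544.4, -248.4, 34.5]
tool_rot: [3.141, 0.0, 1.833]
force: [-0.5, 0.5, 1.8]
width: 16.0
gripper_force: 57.9
```

Request:
play_rows([
  [1, 0, 0, 0.04, 0],
  [1, 0, 0, 0.08, 0],
  [1, 0, 0, 0.08, 0],
])

```text
clock: 14.7
eef_pos: [544.4, -248.4, 34.3]
tool_rot: [3.141, 0.0, 1.833]
force: [-2.6, -0.3, 7.2]
width: 16.2
gripper_force: 58.5
```

Request:
play_rows([
  [1, 0, 0, 0.05, 0],
  [1, 0, 0, 0.1, 0],
  [1, 0, 0, 0.1, 0],
])

```text
clock: 15.0
eef_pos: [544.4, -248.4, 34.2]
tool_rot: [3.141, 0.0, 1.833]
force: [-2.6, 1.5, 15.1]
width: 16.2
gripper_force: 59.2
```

Request:
play_rows([
  [1, 0, 0, -0.08, 0],
  [1, 0, 0, -0.13, 0],
  [0.85, 0, 0, -0.13, 0],
  [0.8, 0, 0, -0.13, 0],
  [0.75, 0, 0, -0.13, 0],
  [0.7, 0, 0, -0.13, 0],
  [0.65, 0, 0, -0.13, 0],
  [0.6, 0, 0, -0.13, 0],
  [0.6, 0, 0, -0.13, 0],
])

```text
clock: 15.9
eef_pos: [544.2, -248.3, 33.6]
tool_rot: [-3.141, -0.0, 1.833]
force: [0.3, 0.5, -1.4]
width: 34.2
gripper_force: 0.0
```

Request:
play_rows([
  [0.6, 0, 0, -1, 0],
  [0.6, 0, 0, -3, 0],
  [0.6, 0, 0, -7, 0],
  [0.6, 0, 0, -12, 0],
  [0.6, 0, 0, -16, 0],
  [0.6, 0, 0, -16, 0],
])

```text
clock: 16.5
eef_pos: [547.7, -250.2, 200.6]
tool_rot: [3.132, 0.008, 1.833]
force: [1.4, 0.1, -0.5]
width: 33.9
gripper_force: 0.0
```

Request:
play_rows([
  [0.6, 4, 0, 0, 0],
  [0.6, 8, 0, 0, 0],
  [0.6, 12, 0, 0, 0],
  [0.6, 16, 0, 0, 0],
  [0.6, 20, 0, 0, 0],
  [0.6, 24, 0, 0, 0],
  [0.6, 24, 0, 0, 0],
  [0.6, 24, 0, 0, 0],
])

```text
clock: 17.3
eef_pos: [481.9, -15.6, 193.9]
tool_rot: [3.141, 0.0, 1.836]
force: [0.6, 0.1, 0.7]
width: 34.4
gripper_force: 0.0
```

```bash
python3 loc.py
python3 - <<'E'
from h import *
for c in ['scene','top']:
    im,d=snap(c); P=cloud(c,d)
    for n in ['spare_rest','rice_bowl','green_cup','cruet']:
        r=ctrl.trace(c,n)
        if r: print(c,n,np.round(r[0]['bbox']),np.median(P[r[0]['pixels']&(d>0)],0).round(1))
    if c=='scene': cv2.imwrite('pics/s7.png',cv2.resize(im[90:250,220:420,::-1],None,fx=4,fy=3.7,interpolation=2)[:592])
    m=colour(im,'blue')&(d>0)&(P[...,1]<-180)&(P[...,1]>-320); q=P[m]; a=(q-[544,-248,0])@[.966,.259,0]
    print([(b,np.percentile(q[(a>=b)&(a<b+3),2],[10,50,90]).round(1)) for b in range(-12,12,3) if ((a>=b)&(a<b+3)).sum()>5])
E
```

```text
[481.9 -15.6 193.9] [0.6 0.1 0.7]
scene 557 [422.6 -75.   26.   85.4  39.1] [420.4 -68.3  18.3] z [10.  21.4] h,l -137.57754915999558 154.20217706848828
scene 323 [684.   99.8  12.9  48.2  36.4] [683.8 100.5  11.5] z [ 9.2 13.8] h,l -47.08020621385232 -145.74493105057994
top 181 [682.1  98.   13.2  47.9  38.6] [681.7  97.9  11.2] z [ 7.9 14.9] h,l -48.97132278659046 -143.0136941953471
top 313 [ 541.2 -247.2   15.2   63.1   15. ] [ 541.3 -247.4   17.5] z [12.8 22.1] h,l -342.27527473256924 87.16204603294295
top 219 [459.2 365.4   7.4  54.9   4.7] [458.  363.7 142.4] z [101.7 189.7] h,l 259.0625989954128 -0.25953915294687135
top 652 [419.7 -76.8  22.5  86.6  38.5] [419.4 -76.   19.5] z [16.3 22.7] h,l -143.92441579227693 157.0131665482862
scene spare_rest [308. 154. 340. 178.] [ 483.7 -259.5   15.6]
scene rice_bowl [206. 279. 293. 360.] [748.5 -55.   29. ]
scene green_cup [174. 151. 222. 210.] [ 692.2 -327.    72.8]
[(-6, array([14.6, 17.4, 19.1])), (-3, array([14.1, 15.1, 20.4])), (0, array([14.9, 18.2, 21.4])), (3, array([14.6, 16.4, 20.3]))]
top spare_rest [394. 304. 436. 328.] [ 479.2 -263.2   17. ]
top rice_bowl [253. 134. 318. 194.] [763.4 -38.3  26. ]
top green_cup [424. 167. 470. 211.] [ 704.  -326.5   51.4]
top cruet [350. 136. 391. 196.] [ 724.6 -178.    94. ]
[(-12, array([15.7, 17.1, 20.4])), (-9, array([13.9, 17.3, 22. ])), (-6, array([14.4, 16.5, 21.1])), (-3, array([14.4, 17.2, 21.1])), (0, array([14.1, 17.6, 21.2])), (3, array([14.5, 17.5, 20.2]))]
```

View pics/s7.png

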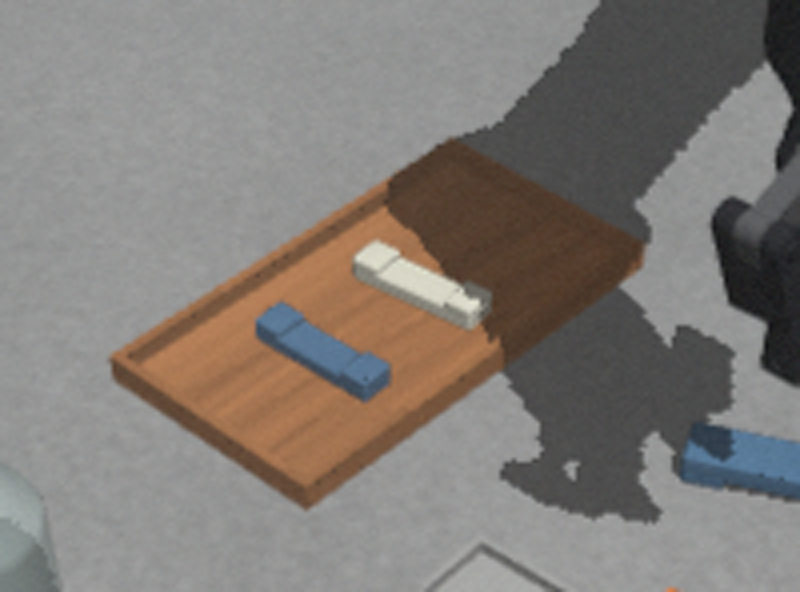

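The blue rest lies flat and right way up at crop (322,350), beside the white one. Its tops are level at about 15 and 20 mm, and the white rest, bowl, cup and cruet haven't moved. Handing in.

```bash
python3 -c "
from cell import ctrl
print(ctrl.finish_job())"
```

```text
the job is handed in; nothing more can be done
None
```

The blue chopstick rest was pushed up out of the chute, lifted out and set down flat and right way up in the tray beside the white one; the white rest, bowl, cup and cruet are where they were, and I've handed the job in at about 18 s.

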